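# Hold the spring clip open over the loose glass holder

### The job

The glass holder on the marble shelf is loose: its upright tab only leans against the rail plate. Squeeze the spring clip open on the wall of the black stopper tray, lift it off while it is open, and lower it handles-up over the middle of the tab so that its wide-open jaws gape astride tab and rail together, square to them, reaching well down past their top edge but touching neither. Finish while still holding it squeezed open there, clear of both plates, so that I can straighten the holder before it bites; do not shift the holder, and leave the decanter, the stacked tumblers and the stirrer alone.

Things in the scene. Friction and masses are not known exactly. Their poses are not given: they have to be found in the camera images.
- clip: Steel spring clip, 102 mm tall, 24 mm wide (y), 100 g; starts upright, jaws down on the tray's near wall. Two mirror-image levers on one hinge pin; this body is the -x lever, the other is the jaw. Origin on the pin's axis (along y; coil 15 mm across), z up along the handles, x the direction in which it opens and is squeezed. Jaws hang 45 mm below the pin; throat is clear up to 8 mm below it.
- grip (a point): Where to squeeze the clip: midway between its handles, 42 mm above the pin, 13 mm below the handle tops. The handles are flat, 3 mm thick, 24 mm wide, rise 55 mm from the pin and splay 0.32 rad each to -x and +x: 60 mm over their outsides at the top when biting the tray wall, about 24 mm and nearly parallel when fully open. Opening in the fingers, the clip sinks about 4 mm.
- jaw (a joint): Opening angle between the clip's levers, rad: 0 with pads 4 mm apart (biting the tray wall), -0.09 shut, 0.60 fully open at the stop. Tip gap about 4 mm + 45 mm x angle (30 mm at the stop). Squeezing the handles opens it: about 6 N starts it, 12 N holds it at the stop; a 25 to 30 N grip holds it there firmly and carries it. Let go, it snaps shut.
- tip_a (a point): Lowest inner edge of the rubber jaw pad (15 mm tall, 5 mm thick) on the clip's -x lever, middle of its width.
- tip_b (a point): The same on the clip's +x lever.
- tray: Black plastic stopper tray, fixed, open on top, 130 (x) x 180 (y) x 45 mm high, walls 4 mm, with three short stoppers at its far side (tops below the rim). Origin: centre of its underside, z up. The clip bites the wall on its -x side, pad tips 18 mm below the rim, its x axis along the tray's x.
- rail: Upright aluminium rail plate fixed on the shelf, 8 mm thick (x), 160 mm long (y), 70 mm high, with a flat foot 4 mm thick on its +x side reaching 34 mm from the origin. Origin: centre of the plate's underside, z up.
- edge (a point): The place for the clip: top edge, middle of the pair of plates (rail plate plus holder tab, 12.5 mm thick together), at the middle of the tab's width; 70 mm above the shelf; axes as the rail (x across the plates, y along them, z up). The pair reaches 6.25 mm to either side in x.
- holder: Loose steel glass holder, 0.6 kg: foot plate 105 x 80 x 4 mm, a short open cup 72 mm across and 34 mm high centred 72 mm to -x of the origin, and an upright tab 4 mm thick, 60 mm wide (y), 70 mm high standing 0.5 mm off the rail's -x face. Origin: on the shelf at the middle of the rail plate's underside (the rail's origin), same axes.
- decanter: Empty glass ship's decanter, 176 mm across its base, 230 mm high; origin centre of its underside. Leave alone.
- tumblers: Three nested glass tumblers, 78 mm across, 154 mm high together; origin centre of the underside. Leave alone.
- stirrer: Stainless cocktail stirrer lying on the shelf along its y, about 200 mm long, 8 mm thick; origin under its middle. Leave alone.

How it is judged:
By the outcome, as a careful person would: the job done as asked, in the order asked, and still so for the second after the job is handed in, while the arm keeps its last pose, push and grip.
It also fails if it takes over 35 s, if anything falls off the work surface, if the arm or the gripper's body presses on something with over 40 N, if the wrist force passes 120 N, or if a joint passes its speed limit or range.

### The arm

A 6-joint arm with a two-finger parallel gripper is mounted at the origin on the work surface. World frame = base frame: x ahead of the robot, y to its left, z up, the work surface at z = 0. Lengths are in m, angles in rad, forces in N, time in s.
With the tool pointing down it reaches from about 0.375 to 0.9 m from the base axis. Payload 3.1 kg.
Tool frame: the origin (TCP) lies between the finger pads; the fingertips stand 17 mm ahead of it and the grasp point (between the pads) lies 2 mm behind it; z points along the fingers, y is the line along which they close (so a half turn about z gives the same grasp; the last joint's range is limited). The gripper opens to 85 mm and grips with 20 to 120 N. Pads are 22 mm wide; open, the fingers measure 114 mm over their backs; the gripper's body (76 mm by 85 mm) begins 54 mm behind the grasp point. The pads swing forward as they close: fully open they stand 13 mm farther back than shut.
Start: joints at [-1.472, 0.527, 1.433, -0, 1.181, -0.178], TCP at [0.171, -0.601, 0.248] pointing down, gripper open.
Joint ranges: [-3.08, 3.08], [-0.75, 2.2], [0.22, 2.44], [-1.43, 4.57], [0, 2.65], [-2.85, 2.85]. Speed limits (rad/s): [2.79, 2.79, 3.14, 3.14, 3.14, 3.14].

### API

Orientations are given as a unit quaternion [x, y, z, w].
In Python, from station import sense, vision, order gives the robot as it stands.
- The arm moves only by the shell command python3 -m crank 'ROWS' [OPENING] [FORCE]. ROWS is JSON, a list of rows, each an object with "dp": the shift along the world's x, y, z in units of 30 mm (1.0 is 30 mm), a list of three; "angular": the turn, a rotation vector about the world's x, y, z in degrees, a list of three. In form: [{"dp": [dx, dy, dz], "angular": [ax, ay, az]}, ...]. A call has 1 to 20 rows; each row shifts and turns the commanded pose from where the row before left it; what a row does not reach is not made up. A row lasts 1/10 s, in which the tool goes at most 50 mm and 8.59 degrees, less where a joint would pass 70% of its speed; a pose out of reach is approached as far as the arm can. A call is refused whole if a number of a shift passes 1 or a number of a turn 8.59, either way. A call with a gripper value outside its range is refused whole. OPENING is the closure, from 0 (fully open) to 1 (shut), set as the call begins (- or left out, the last holds). The fingers move at their own pace and stop on an object; FORCE is the grip in N (left out, the last holds). Time passes only in rows, so rows that do not move let the fingers close. It gives the time, the measured TCP pose, the force, the opening and the grip force at its end, in the units of the state.
- sense(): the state, without advancing time (a new reading comes with each control period).
- vision.snapshot(name): name is "scene" or "top" or "wrist"; returns a dict with "image" (480x640x3 uint8, blue, green, red), "range_z" (480x640 float32, m along the optical axis (not along the pixel's ray), 0 where there is no reading), "mtx" (3x3 intrinsics, pixels), "pose" (4x4, takes a point from camera to world coordinates); the wrist camera has in their place "mount" (4x4, takes a point from camera to tool coordinates, whose origin is the TCP and whose axes are the flange's). Camera axes: x right, y down, z forward; pixel columns grow to the right and rows downward; lengths in m; the calibration is good to about 2 mm. A picture is of the moment at which its call begins: read the wrist's pose just before it.
- order.sign_off(): hands the job in; it is judged then, once.
The state is a dict: "t": time; "q": joint angles; "qd": joint speeds; "tau": joint torques, N m; "tcp_pos": TCP position; "tool_rot": TCP orientation; "force": force on the tool from outside, world axes, zero at the start; "ft_torque": the same for the moment, N m; "finger_gap": opening from 0.0 (shut) to 1.0 (fully open); "gripper_force": force on a finger pad.
Only numpy, scipy, OpenCV 4.12 (cv2) and the standard library are available. Lean on these libraries where they do the work, as an engineer would, in place of code of your own. Each camera call takes 0.05 s, during which the arm holds its last target. There are 200 camera calls.

## Working session

There is one attempt and no reset: what is moved stays moved. The work goes in short steps, Python scripts to look and compute and a shell command to move; the robot and the scene stay as the last step left them, time stands still between calls to the robot, and variables do not carry over. Pictures are saved under pics/ and viewed, at most 10 in all, crops included, and the job is handed in when it is done.

```bash
mkdir -p pics; ls; python3 - <<'E'
from station import sense, vision
import cv2,numpy as np
s=sense();print(s['t'],s['tcp_pos'],s['tool_rot'],s['finger_gap'])
for n in('scene','top'):
    d=vision.snapshot(n);cv2.imwrite(f'pics/{n}0.png',d['image']);np.savez(f'{n}0.npz',**d);print(n,d['mtx'].tolist(),d['pose'].round(4).tolist())
E
```

```text
pics
0.0 [ 0.17137631 -0.60031659  0.24731625] [ 9.90368199e-01  1.38454352e-01  5.65791446e-05 -1.10398812e-03] 0.9996792479710349
scene [[614.3344243901621, 0.0, 326.0279435692493], [0.0, 614.3344243901621, 240.07513466884595], [0.0, 0.0, 1.0]] [[-0.6255, 0.6199, -0.4738, 1.3551], [0.7801, 0.5061, -0.3678, 0.7227], [0.0117, -0.5997, -0.8001, 1.3835], [0.0, 0.0, 0.0, 1.0]]
top [[596.0355742494706, 0.0, 327.04004191612995], [0.0, 596.0355742494706, 232.08723021422887], [0.0, 0.0, 1.0]] [[-0.0015, -0.9952, 0.0981, 0.4584], [-0.9999, 0.003, 0.0148, 0.1055], [-0.015, -0.0981, -0.9951, 1.3834], [0.0, 0.0, 0.0, 1.0]]
```

View pics/scene0.png

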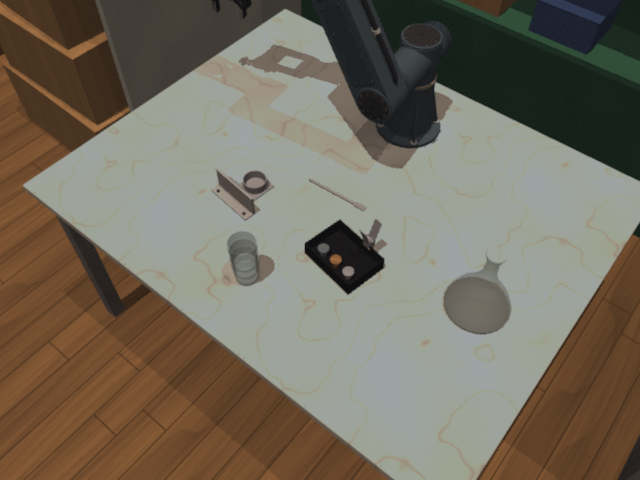

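View pics/top0.png

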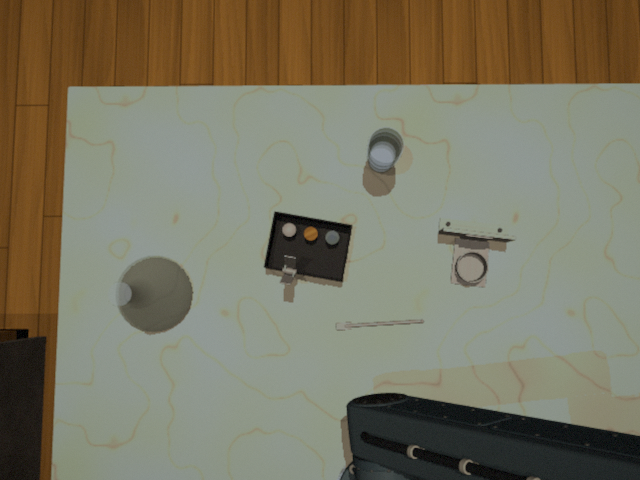

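The scene view shows the clip on the tray at about (372,237) and the rail and holder at about (240,190). In the top view the clip is at (289,268), the tray's near wall runs (265,267)–(343,284), and the rail/tab edge runs (440,233)–(514,240). I'll measure these with depth.

```bash
cat > h.py <<'E'
import numpy as np,cv2
def cloud(d,T=None):
    K=d['mtx'];T=d['pose'] if T is None else T;z=d['range_z'];v,u=np.mgrid[:480,:640]
    P=np.stack([(u-K[0,2])/K[0,0]*z,(v-K[1,2])/K[1,1]*z,z],-1)@T[:3,:3].T+T[:3,3]
    P[z<=0]=np.nan;return P
def rect(P):
    c,s,a=cv2.minAreaRect((P[:,:2]*1000).astype(np.float32));b=cv2.boxPoints((c,s,a));return np.round(c,1),np.round(s,1),np.round(b,0).tolist()
E
python3 - <<'E'
from h import *
d=np.load('top0.npz');P=cloud(d)
def sel(u0,u1,v0,v1,z0,z1):
    Q=P[v0:v1,u0:u1].reshape(-1,3);return Q[(Q[:,2]>z0)&(Q[:,2]<z1)]
print('shelf z',np.nanmedian(P[300:330,480:560,2]))
t=sel(255,365,205,295,.035,.055);print('tray',rect(t),np.median(t[:,2]))
for z0,z1 in((.06,.075),(.075,.095),(.095,.14)):
    c=sel(270,310,245,300,z0,z1);print('clip',z0,len(c),rect(c) if len(c)>4 else '',c.max(0) if len(c) else '')
r=sel(430,525,215,255,.06,.085);print('rail',len(r),rect(r),np.median(r[:,2]))
r=sel(430,525,215,295,.025,.045);print('cup',len(r),rect(r))
r=sel(430,525,210,295,.002,.012);print('foot',len(r),rect(r))
E
```

```text
shelf z -0.0013210775196024205
tray (array([555.9, 168.7]), array([180.1, 136.3]), [[473.0, 92.0], [607.0, 68.0], [639.0, 245.0], [505.0, 269.0]]) 0.0419518238482659
clip 0.06 44 (array([501.8, 207.1]), array([29.7, 20.7]), [[488.0, 195.0], [508.0, 190.0], [515.0, 219.0], [495.0, 224.0]]) [0.5111901  0.22199657 0.07499429]
clip 0.075 137 (array([501.6, 207.5]), array([30.2, 35. ]), [[481.0, 197.0], [515.0, 189.0], [522.0, 218.0], [488.0, 226.0]]) [0.52068312 0.22145276 0.09490164]
clip 0.095 141 (array([501.9, 207.6]), array([23.1, 59.7]), [[471.0, 201.0], [529.0, 191.0], [533.0, 214.0], [474.0, 224.0]]) [0.53188006 0.22323004 0.13020953]
rail 347 (array([ 581. , -211.4]), array([159.8,  13.3]), [[564.0, -290.0], [578.0, -292.0], [598.0, -133.0], [584.0, -131.0]]) 0.0686492485574437
cup 244 (array([ 530.5, -201.9]), array([157.5, 106.5]), [[465.0, -271.0], [570.0, -288.0], [596.0, -133.0], [491.0, -115.0]])
foot 2077 (array([ 547.8, -221.3]), array([220.5, 194.8]), [[450.0, -331.0], [645.0, -332.0], [646.0, -112.0], [451.0, -111.0]])
```

```bash
python3 -m crank '[{"dp":[0.9,1,0],"angular":[0,0,5]},{"dp":[0.9,1,0],"angular":[0,0,5]},{"dp":[0.9,1,0],"angular":[0,0,5]},{"dp":[0.9,1,0],"angular":[0,0,5]},{"dp":[0.9,1,0],"angular":[0,0,5]},{"dp":[0.9,1,0],"angular":[0,0,5]},{"dp":[0.9,1,0],"angular":[0,0,5]},{"dp":[0.9,1,0],"angular":[0,0,5]},{"dp":[0.9,1,0],"angular":[0,0,5]},{"dp":[0.9,1,0],"angular":[0,0,5]},{"dp":[0.9,1,0],"angular":[0,0,5]},{"dp":[0.9,1,0],"angular":[0,0,6]},{"dp":[0.9,1,0],"angular":[0,0,6]},{"dp":[0,0,0],"angular":[0,0,0]},{"dp":[0,0,0],"angular":[0,0,0]}]' 0
cat >> h.py <<'E'
from scipy.spatial.transform import Rotation as R
def wrist(name):
    from station import sense,vision
    s=sense();d=vision.snapshot('wrist');cv2.imwrite(f'pics/{name}.png',d['image'])
    T=np.eye(4);T[:3,:3]=R.from_quat(s['tool_rot']).as_matrix();T[:3,3]=s['tcp_pos']
    d['pose']=T@d['mount'];np.savez(name+'.npz',**d)
    y=T[:3,1];print('tcp',np.round(s['tcp_pos'],4),'closing dir deg',np.degrees(np.arctan2(y[1],y[0])).round(2),'tz',T[:3,2].round(3),'gap',s['finger_gap'],'t',s['t'],'F',np.round(s['force'],1))
    return d
E
python3 - <<'E'
from h import *
d=wrist('w1');print(d['mount'].round(3).tolist());P=cloud(d).reshape(-1,3)
r=P[(P[:,2]>.06)&(P[:,2]<.08)&(P[:,0]>.5)&(P[:,0]<.65)];print(len(r),rect(r))
E
```

```text
t: 1.6
tcp_pos: [0.5224, -0.2101, 0.2478]
tool_rot: [0.749, 0.663, -0.0, -0.0]
force: [-0.4, -0.7, 0.8]
finger_gap: 1.002
gripper_force: 0.0
tcp [ 0.5224 -0.2101  0.2478] closing dir deg -6.99 tz [-0.001  0.    -1.   ] gap 1.001884488906834 t 1.6 F [-0.4 -0.7  0.8]
[[-0.0, -0.952, -0.308, 0.077], [1.0, -0.001, 0.001, -0.0], [-0.001, -0.308, 0.951, -0.126], [0.0, 0.0, 0.0, 1.0]]
2916 (array([ 581.7, -214.4]), array([159.4,  12.9]), [[565.0, -293.0], [578.0, -294.0], [598.0, -136.0], [585.0, -135.0]])
```

View pics/w1.png

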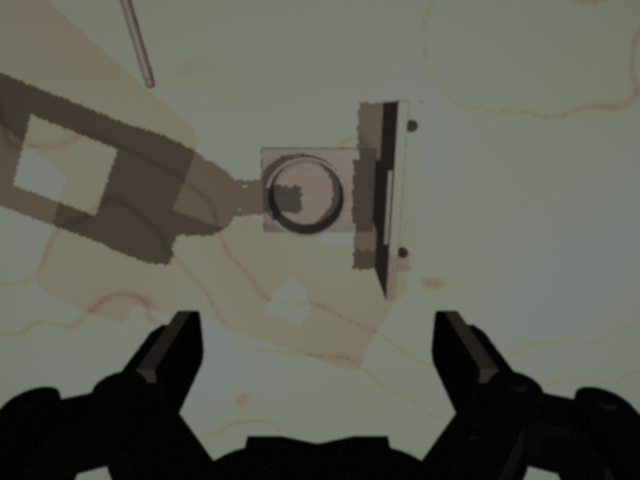

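The wrist view shows the rail's top edge running (403,100)–(392,300), with the tab's top as a lighter strip at about u 389, v 170–243. The cup is centred near (306,195). Next I'll work out the tab's middle and the angle of the pair.

```bash
python3 - <<'E'
from h import *
d=np.load('w1.npz');P=cloud(d)
for n in((388,171),(388,243),(391,206)):print(n,P[n[1],n[0]].round(4))
# per-row extents of high points
for z in (0.06,):
    m=(P[...,2]>z)&(P[...,2]<.08)
    m[:,:350]=0
    for v in range(100,302,8):
        u=np.where(m[v])[0]
        if len(u):print(v,u.min(),u.max(),P[v,u.min()].round(4),P[v,u.max()].round(4))
E
python3 - <<'E'
from h import *
d=np.load('w1.npz');i=d['image'][90:310,340:450];cv2.imwrite('pics/c1.png',cv2.resize(i,None,fx=2.7,fy=2.7,interpolation=2)*1)
E
```

```text
(388, 171) [ 0.5797 -0.185   0.0693]
(388, 243) [ 0.5755 -0.2423  0.0713]
(391, 206) [ 0.5802 -0.2126  0.0696]
108 396 408 [ 0.5896 -0.14    0.0639] [ 0.597  -0.1409  0.0706]
116 395 407 [ 0.5887 -0.1456  0.0632] [ 0.5959 -0.1464  0.0711]
124 394 407 [ 0.5879 -0.1514  0.0615] [ 0.5957 -0.152   0.0708]
132 394 406 [ 0.5873 -0.1571  0.0629] [ 0.5947 -0.1576  0.0705]
140 393 406 [ 0.5864 -0.1631  0.0612] [ 0.5943 -0.1634  0.0709]
148 393 405 [ 0.5858 -0.169   0.0627] [ 0.5932 -0.1691  0.0713]
156 392 404 [ 0.585  -0.1752  0.0608] [ 0.5925 -0.1751  0.0693]
164 392 404 [ 0.5843 -0.1811  0.0623] [ 0.592  -0.181   0.0702]
172 386 403 [ 0.5791 -0.1866  0.063 ] [ 0.5908 -0.1869  0.0705]
180 385 403 [ 0.5781 -0.193   0.0617] [ 0.5905 -0.193   0.0707]
188 385 402 [ 0.5776 -0.1993  0.0621] [ 0.5894 -0.1992  0.0704]
196 384 402 [ 0.5766 -0.2061  0.0604] [ 0.5889 -0.2053  0.0712]
204 384 401 [ 0.5757 -0.2119  0.0634] [ 0.588  -0.2119  0.0698]
212 384 401 [ 0.5749 -0.2179  0.0656] [ 0.5876 -0.2183  0.0699]
220 383 400 [ 0.574  -0.2251  0.0633] [ 0.5862 -0.2243  0.0715]
228 383 399 [ 0.5734 -0.2316  0.0641] [ 0.5851 -0.2309  0.071 ]
236 382 399 [ 0.5725 -0.2392  0.0613] [ 0.5845 -0.2373  0.0719]
244 384 398 [ 0.5721 -0.2425  0.0722] [ 0.5835 -0.2443  0.0709]
252 387 398 [ 0.5753 -0.2529  0.0635] [ 0.583  -0.2508  0.0717]
260 386 397 [ 0.5741 -0.2603  0.0627] [ 0.5819 -0.258   0.071 ]
268 386 397 [ 0.5733 -0.2666  0.0647] [ 0.5815 -0.2653  0.0704]
276 385 396 [ 0.5723 -0.275   0.0621] [ 0.5803 -0.2723  0.0704]
284 385 395 [ 0.5715 -0.2812  0.0648] [ 0.5788 -0.2789  0.0716]
292 384 395 [ 0.5706 -0.2904  0.0609] [ 0.5786 -0.2869  0.0703]
300 386 394 [ 0.5704 -0.2928  0.0714] [ 0.5772 -0.2941  0.0705]
```

View pics/c1.png

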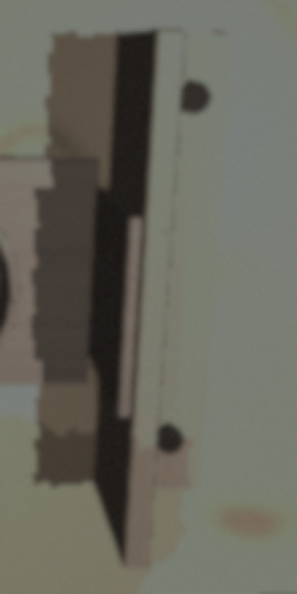

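```bash
python3 -m crank '[{"dp":[-0.05,1,0],"angular":[0,0,-0.2]},{"dp":[-0.05,1,0],"angular":[0,0,-0.2]},{"dp":[-0.05,1,0],"angular":[0,0,-0.2]},{"dp":[-0.05,1,0],"angular":[0,0,-0.2]},{"dp":[-0.05,1,0],"angular":[0,0,-0.2]},{"dp":[-0.05,1,0],"angular":[0,0,-0.2]},{"dp":[-0.05,1,0],"angular":[0,0,-0.2]},{"dp":[-0.05,1,0],"angular":[0,0,-0.2]},{"dp":[-0.05,1,0],"angular":[0,0,-0.2]},{"dp":[-0.05,1,0],"angular":[0,0,-0.2]},{"dp":[-0.05,1,0],"angular":[0,0,-0.2]},{"dp":[-0.05,1,0],"angular":[0,0,-0.2]},{"dp":[-0.05,1,0],"angular":[0,0,-0.2]},{"dp":[-0.05,0.9,0],"angular":[0,0,-0.2]},{"dp":[0,0,0],"angular":[0,0,0]},{"dp":[0,0,0],"angular":[0,0,0]}]' 0
python3 - <<'E'
from h import *
d=wrist('w2');P=cloud(d).reshape(-1,3);P=P[(abs(P[:,0]-.5)<.06)&(abs(P[:,1]-.21)<.05)]
for a,b in((.06,.07),(.07,.08),(.08,.09),(.09,.1),(.1,.11),(.11,.12),(.12,.14)):
    r=P[(P[:,2]>a)&(P[:,2]<b)];print(a,len(r),rect(r) if len(r)>4 else '')
E
```

```text
t: 3.25
tcp_pos: [0.5014, 0.2048, 0.2482]
tool_rot: [0.766, 0.643, -0.0, 0.0]
force: [0.6, 0.3, 0.3]
finger_gap: 1.002
gripper_force: 0.0
tcp [0.5014 0.2048 0.2482] closing dir deg -9.93 tz [-0.    -0.001 -1.   ] gap 1.0024718955139709 t 3.25 F [0.6 0.3 0.3]
0.06 69 (array([501.7, 207.7]), array([25.1, 22. ]), [[488.0, 199.0], [509.0, 193.0], [516.0, 217.0], [494.0, 223.0]])
0.07 763 (array([502.3, 205. ]), array([30.3, 25.8]), [[486.0, 193.0], [512.0, 187.0], [518.0, 217.0], [493.0, 223.0]])
0.08 504 (array([502.6, 204.7]), array([25.9, 31.6]), [[485.0, 194.0], [516.0, 190.0], [520.0, 215.0], [489.0, 220.0]])
0.09 359 (array([502.4, 205.3]), array([24.3, 39. ]), [[481.0, 197.0], [520.0, 190.0], [524.0, 214.0], [485.0, 221.0]])
0.1 393 (array([502.7, 205.4]), array([24.1, 46.5]), [[478.0, 197.0], [524.0, 190.0], [528.0, 213.0], [482.0, 221.0]])
0.11 428 (array([501.9, 205.3]), array([23.9, 52.9]), [[474.0, 198.0], [526.0, 189.0], [530.0, 212.0], [478.0, 222.0]])
0.12 648 (array([502. , 205.2]), array([24.1, 59.8]), [[470.0, 199.0], [529.0, 188.0], [534.0, 212.0], [475.0, 222.0]])
```

View pics/w2.png

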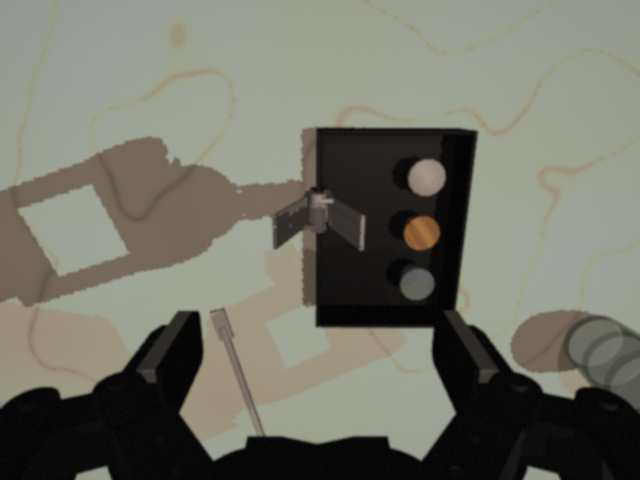

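The clip stands centred under the gripper, with its handles at (275–365,190–245). It is at (0.502,0.205), yawed -10°, so I'll descend and squeeze.

```bash
python3 -m crank '[{"dp":[0.03,0.02,-1],"angular":[0,0,0]},{"dp":[0,0,-1],"angular":[0,0,0]},{"dp":[0,0,-1],"angular":[0,0,0]},{"dp":[0,0,-1],"angular":[0,0,0]},{"dp":[0,0,-0.4],"angular":[0,0,0]},{"dp":[0,0,-0.14],"angular":[0,0,0]},{"dp":[0,0,0],"angular":[0,0,0]},{"dp":[0,0,0],"angular":[0,0,0]}]' 0 && python3 -m crank '[{"dp":[0,0,0],"angular":[0,0,0]},{"dp":[0,0,0],"angular":[0,0,0]},{"dp":[0,0,0],"angular":[0,0,0]},{"dp":[0,0,0],"angular":[0,0,0]},{"dp":[0,0,0],"angular":[0,0,0]},{"dp":[0,0,0],"angular":[0,0,0]},{"dp":[0,0,0],"angular":[0,0,0]},{"dp":[0,0,0],"angular":[0,0,0]},{"dp":[0,0,0],"angular":[0,0,0]},{"dp":[0,0,0],"angular":[0,0,0]}]' 1 28
python3 - <<'E'
from h import *
d=wrist('w3')
E
```

```text
t: 4.1
tcp_pos: [0.5034, 0.2065, 0.1133]
tool_rot: [0.766, 0.643, 0.001, 0.001]
force: [-0.2, 0.2, -0.6]
finger_gap: 1.0
gripper_force: 0.0
t: 5.1
tcp_pos: [0.5023, 0.2066, 0.1121]
tool_rot: [0.765, 0.644, -0.0, -0.0]
force: [0.4, -0.5, -1.1]
finger_gap: 0.283
gripper_force: 32.1
tcp [0.5023 0.2066 0.1121] closing dir deg -9.88 tz [-0. -0. -1.] gap 0.2829284160546842 t 5.1 F [ 0.4 -0.5 -1.1]
```

View pics/w3.png

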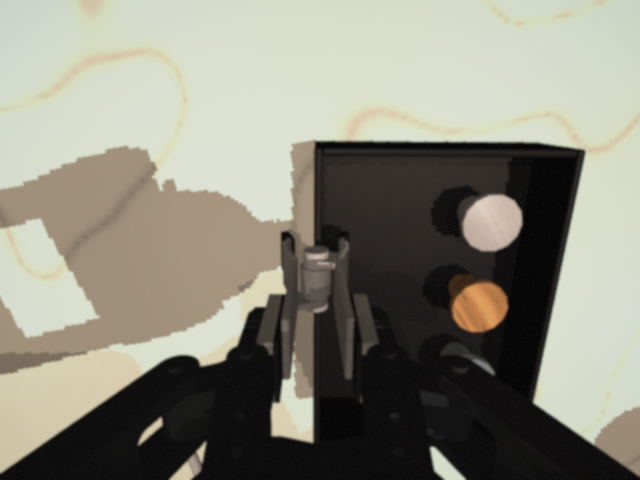

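The fingers are at 24 mm, so the clip is fully open, and its jaws straddle the wall with the coil at (316,280). Now I'll lift it straight up and carry it over.

```bash
python3 -m crank '[{"dp":[0,0,0.3],"angular":[0,0,0]},{"dp":[0,0,0.6],"angular":[0,0,0]},{"dp":[0,0,0.8],"angular":[0,0,0]},{"dp":[0,0,0.8],"angular":[0,0,0]},{"dp":[0,0,0.8],"angular":[0,0,0]},{"dp":[0,0,0.5],"angular":[0,0,0]},{"dp":[0,0,0.2],"angular":[0,0,0]},{"dp":[0,0,0],"angular":[0,0,0]}]' 1 28 && python3 -m crank '[{"dp":[0.1,-0.4,0],"angular":[0,0,0.1]},{"dp":[0.15,-0.7,0],"angular":[0,0,0.2]},{"dp":[0.2,-0.9,0],"angular":[0,0,0.2]},{"dp":[0.2,-0.9,0],"angular":[0,0,0.2]},{"dp":[0.2,-0.9,0],"angular":[0,0,0.2]},{"dp":[0.2,-0.9,0],"angular":[0,0,0.2]},{"dp":[0.2,-0.9,0],"angular":[0,0,0.2]},{"dp":[0.2,-0.9,0],"angular":[0,0,0.2]},{"dp":[0.2,-0.9,0],"angular":[0,0,0.2]},{"dp":[0.2,-0.9,0],"angular":[0,0,0.2]},{"dp":[0.2,-0.9,0],"angular":[0,0,0.2]},{"dp":[0.2,-0.9,0],"angular":[0,0,0.1]},{"dp":[0.15,-0.9,0],"angular":[0,0,0.1]},{"dp":[0.1,-0.9,0],"angular":[0,0,0.1]},{"dp":[0.1,-0.9,0],"angular":[0,0,0.1]},{"dp":[0.1,-0.7,0],"angular":[0,0,0.1]},{"dp":[0.1,-0.4,0],"angular":[0,0,0]},{"dp":[0.05,-0.1,0],"angular":[0,0,0]},{"dp":[0,0,0],"angular":[0,0,0]},{"dp":[0,0,0],"angular":[0,0,0]}]' 1 28
python3 - <<'E'
from h import *
d=wrist('w4');P=cloud(d);m=(P[...,2]>.055)&(P[...,2]<.08)&(P[...,0]>.54)&(P[...,0]<.62)
r=P[m];print(rect(r))
for v in range(150,400,12):
    u=np.where(m[v])[0]
    if len(u)>3:print(v,u.min(),u.max(),P[v,u.min()].round(4),P[v,u.max()].round(4))
E
```

```text
t: 5.95
tcp_pos: [0.5027, 0.2067, 0.2332]
tool_rot: [0.765, 0.644, 0.001, 0.001]
force: [-0.8, 0.4, -1.2]
finger_gap: 0.284
gripper_force: 32.2
t: 7.95
tcp_pos: [0.5874, -0.2123, 0.2317]
tool_rot: [0.75, 0.661, -0.0, -0.001]
force: [-0.0, -0.5, -1.7]
finger_gap: 0.281
gripper_force: 32.1
tcp [ 0.5874 -0.2123  0.2317] closing dir deg -7.24 tz [-0.001  0.001 -1.   ] gap 0.2811725532941428 t 7.95 F [-0.  -0.5 -1.7]
(array([ 581.6, -214.6]), array([159.4,  12.3]), [[565.0, -293.0], [577.0, -294.0], [598.0, -136.0], [586.0, -135.0]])
150 308 318 [ 0.5868 -0.1623  0.0699] [ 0.5939 -0.1631  0.0713]
162 308 318 [ 0.5857 -0.1707  0.0699] [ 0.5929 -0.1714  0.0713]
174 308 318 [ 0.5846 -0.1792  0.0702] [ 0.5918 -0.1799  0.0714]
186 302 318 [ 0.579  -0.1874  0.07  ] [ 0.5907 -0.1887  0.0707]
198 302 318 [ 0.5779 -0.196   0.0712] [ 0.5896 -0.1975  0.0708]
210 303 318 [ 0.5774 -0.205   0.0712] [ 0.5884 -0.2065  0.0708]
222 303 318 [ 0.5761 -0.2143  0.0706] [ 0.5872 -0.2157  0.0708]
234 303 318 [ 0.5748 -0.2238  0.0704] [ 0.5861 -0.2247  0.072 ]
246 303 311 [ 0.5734 -0.2335  0.0697] [ 0.5795 -0.234   0.0705]
```

View pics/w4.png

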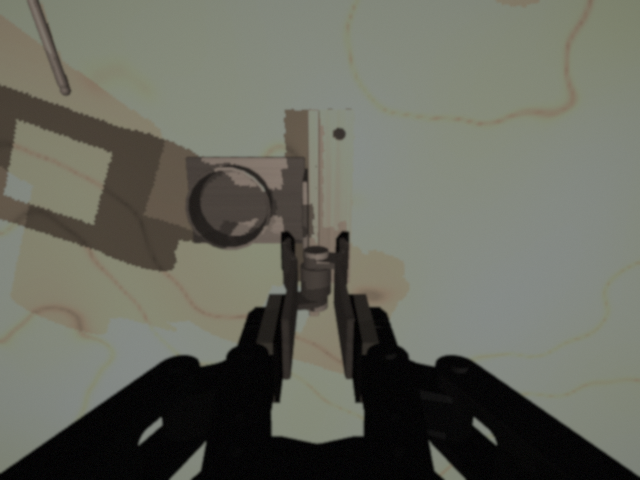

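The open clip is held with its coil at (316,280) and its levers at (287,237) and (343,237). The pair's top edge runs just left of centre, about u 303–318. I'll measure the clip's own centre in the same image.

```bash
python3 - <<'E'
from h import *
d=np.load('w4.npz');P=cloud(d);a=np.radians(-7.3);ex=np.array([np.cos(a),np.sin(a)]);ey=np.array([-ex[1],ex[0]])
tcp=np.array([.5874,-.2123]);Q=np.stack([(P[...,:2]-tcp)@ex,(P[...,:2]-tcp)@ey,P[...,2]],-1)*1000
for v in (234,238,244,250,256,264,272,280,288,296,304,312):
    u=np.arange(265,370);k=(Q[v,u,2]>110)&(Q[v,u,2]<260);g=u[k]
    if len(g)==0: continue
    runs=np.split(g,np.where((np.diff(g)>1)|(abs(np.diff(Q[v,g,2]))>8))[0]+1)
    print(v,[(r[0],r[-1],Q[v,r[0]].round(1).tolist(),Q[v,r[-1]].round(1).tolist()) for r in runs if len(r)>1])
E
```

```text
234 [(np.int64(281), np.int64(290), [-20.9, 9.7, 142.6], [-15.6, 10.2, 144.4]), (np.int64(340), np.int64(349), [12.6, 10.1, 143.9], [17.9, 9.2, 141.0])]
238 [(np.int64(281), np.int64(294), [-21.0, 6.9, 141.5], [-13.0, 10.2, 151.4]), (np.int64(336), np.int64(349), [10.0, 10.0, 150.7], [18.1, 6.4, 139.6])]
244 [(np.int64(281), np.int64(282), [-21.3, 2.9, 140.3], [-20.4, 3.8, 143.0]), (np.int64(283), np.int64(294), [-18.1, 10.4, 162.2], [-13.0, 6.8, 151.6]), (np.int64(336), np.int64(348), [10.0, 7.0, 152.1], [15.8, 10.2, 161.7])]
250 [(np.int64(281), np.int64(282), [-21.3, -0.7, 140.7], [-20.6, 0.0, 142.5]), (np.int64(283), np.int64(291), [-18.2, 7.2, 162.7], [-13.4, 10.2, 170.9]), (np.int64(292), np.int64(294), [-14.2, 3.3, 151.6], [-13.1, 3.2, 151.4]), (np.int64(304), np.int64(328), [-6.6, 13.4, 179.9], [4.8, 13.4, 179.9]), (np.int64(336), np.int64(339), [10.0, 3.4, 151.9], [11.7, 3.5, 152.1]), (np.int64(340), np.int64(348), [11.0, 10.4, 171.5], [15.8, 6.9, 161.7])]
256 [(np.int64(283), np.int64(295), [-18.2, 4.3, 163.7], [-10.9, 10.4, 179.9]), (np.int64(304), np.int64(330), [-6.6, 11
[... 1572 characters left out ...]
9.1], [4.9, -8.4, 184.6]), (np.int64(334), np.int64(366), [7.7, -7.5, 186.4], [18.2, 10.0, 221.7])]
304 [(np.int64(267), np.int64(289), [-18.6, 9.6, 227.7], [-10.4, 10.6, 229.4]), (np.int64(291), np.int64(292), [-9.7, 10.4, 229.1], [-9.4, 10.3, 228.8]), (np.int64(294), np.int64(296), [-9.5, 3.8, 216.4], [-9.5, -2.8, 203.6]), (np.int64(297), np.int64(327), [-9.5, -7.1, 195.3], [4.5, -13.9, 182.2]), (np.int64(334), np.int64(368), [7.7, -11.2, 187.4], [18.3, 9.2, 226.8])]
312 [(np.int64(265), np.int64(296), [-18.5, 9.8, 234.0], [-9.5, -6.6, 203.9]), (np.int64(312), np.int64(319), [-2.8, -16.3, 185.9], [0.6, -15.8, 186.8]), (np.int64(335), np.int64(369), [7.9, -11.7, 194.3], [17.9, 9.4, 233.2])]
```

```bash
python3 -m crank '[{"dp":[-0.07,0,-0.3],"angular":[0,0,0]},{"dp":[-0.07,0,-0.5],"angular":[0,0,0]},{"dp":[0,0,-0.5],"angular":[0,0,0]},{"dp":[0,0,-0.3],"angular":[0,0,0]},{"dp":[0,0,0],"angular":[0,0,0]},{"dp":[0,0,0],"angular":[0,0,0]},{"dp":[0,0,0],"angular":[0,0,0]}]' 1 28
python3 - <<'E'
from h import *
from station import sense
s=sense();d=wrist('w5');P=cloud(d);a=np.radians(-7.3);ex=np.array([np.cos(a),np.sin(a)]);ey=np.array([-ex[1],ex[0]])
Q=np.stack([(P[...,:2]-s['tcp_pos'][:2])@ex,(P[...,:2]-s['tcp_pos'][:2])@ey,P[...,2]-s['tcp_pos'][2]],-1)*1000
zz=P[...,2]
for v in (100,120,140,150,160,170,180,190,200,210,220,230):
    u=np.where((zz[v]>.06)&(zz[v]<.078)&(abs(Q[v,:,0])<15))[0]
    if len(u)>3:print(v,'rail',u[0],u[-1],Q[v,u[0]].round(1),Q[v,u[-1]].round(1),'mid',(Q[v,u[0],0]+Q[v,u[-1],0]).round(1)/2)
for v in (234,240,250,272):
    u=np.arange(265,370);g=u[(Q[v,u,2]>-95)&(Q[v,u,2]<0)];r=np.split(g,np.where(np.diff(g)>1)[0]+1)
    print(v,[(Q[v,k[0]].round(1).tolist(),Q[v,k[-1]].round(1).tolist()) for k in r if len(k)>1])
m=(abs(Q[...,0]+1)<1.5)&(abs(Q[...,1])<6)&(Q[...,2]>-60)&(Q[...,2]<-20);print('coil top',np.percentile(Q[m][:,2],[10,50,90]))
E
```

```text
t: 8.7
tcp_pos: [0.5842, -0.2136, 0.1849]
tool_rot: [0.751, 0.661, 0.0, 0.001]
force: [0.6, -0.1, -0.6]
finger_gap: 0.279
gripper_force: 32.1
tcp [ 0.5842 -0.2136  0.1849] closing dir deg -7.27 tz [ 0.001 -0.001 -1.   ] gap 0.27860111929941517 t 8.7 F [ 0.6 -0.1 -0.6]
120 rail 311 323 [  -3.6   71.  -114.8] [   3.3   71.  -114.1] mid -0.15
140 rail 311 323 [  -3.7   59.7 -114.9] [   3.4   59.7 -114.3] mid -0.15
150 rail 311 323 [  -3.7   53.9 -114.8] [   3.4   53.9 -114.1] mid -0.15
160 rail 311 323 [  -3.7   48.  -114.8] [   3.5   47.9 -115.8] mid -0.15
170 rail 311 323 [  -3.7   42.3 -112.7] [   3.5   42.2 -113.2] mid -0.15
180 rail 311 323 [  -3.8   36.1 -113.7] [   3.5   36.1 -114. ] mid -0.15
190 rail 304 323 [  -8.3   28.4 -121.5] [   3.5   29.9 -114.3] mid -2.4
200 rail 304 323 [  -8.2   23.5 -114.9] [   3.6   23.8 -113.7] mid -2.3
210 rail 304 323 [  -8.2   17.4 -113.8] [   3.6   17.5 -113.4] mid -2.3
220 rail 304 323 [  -8.3   10.7 -114.6] [   3.6   10.6 -115.1] mid -2.3
230 rail 304 323 [  -8.4    4.  -115.3] [   3.7    4.5 -113.5] mid -2.35
234 [([-20.7, 9.3, -90.1], [-15.3, 10.6, -86.0]), ([12.8, 10.2, -87.1], [18.1, 9.0, -90.9])]
240 [([-21.0, 4.9, -92.2], [-12.8, 9.1, -79.9]), ([10.2, 9.0, -79.8], [10.7, 9.0, -80.0]), ([11.8, 9.3, -79.2], [18.3, 5.2, -91.3])]
250 [([-21.1, -0.7, -90.9], [-12.9, 3.0, -80.4]), ([-6.4, 13.7, -50.8], [5.0, 13.4, -51.5]), ([10.3, 2.9, -80.8], [16.0, 7.0, -69.5])]
272 [([-18.4, -5.7, -69.9], [-9.4, 6.9, -40.3]), ([-7.9, 2.8, -49.9], [6.5, 2.6, -50.5]), ([7.8, 3.9, -47.3], [15.7, -5.1, -68.6])]
coil top [-45.47122923 -44.5673296  -43.70941692]
```

View pics/w5.png

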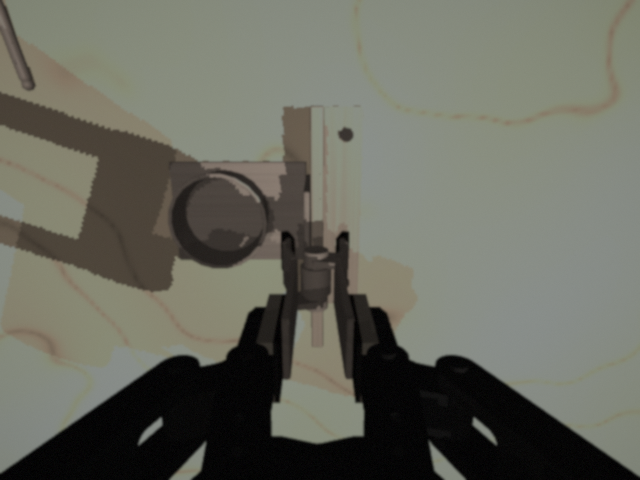

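The jaws are above the edge. The pair's centre is 1 mm to -x of the clip's centre, and the coil end at (316,252) puts the pin about 51 mm below the TCP. I'll shift 1 mm and lower it 44 mm.

```bash
python3 -m crank '[{"dp":[-0.033,0,0],"angular":[0,0,0]},{"dp":[0,0,0],"angular":[0,0,0]},{"dp":[0,0,-0.2],"angular":[0,0,0]},{"dp":[0,0,-0.3],"angular":[0,0,0]},{"dp":[0,0,-0.3],"angular":[0,0,0]},{"dp":[0,0,-0.3],"angular":[0,0,0]},{"dp":[0,0,-0.2],"angular":[0,0,0]},{"dp":[0,0,-0.16],"angular":[0,0,0]},{"dp":[0,0,0],"angular":[0,0,0]},{"dp":[0,0,0],"angular":[0,0,0]},{"dp":[0,0,0],"angular":[0,0,0]},{"dp":[0,0,0],"angular":[0,0,0]}]' 1 28
python3 - <<'E'
from h import *
from station import sense,vision
s=sense();d=wrist('w6');P=cloud(d);a=np.radians(-7.3);ex=np.array([np.cos(a),np.sin(a)]);ey=np.array([-ex[1],ex[0]])
Q=np.stack([(P[...,:2]-s['tcp_pos'][:2])@ex,(P[...,:2]-s['tcp_pos'][:2])@ey,P[...,2]-s['tcp_pos'][2]],-1)*1000
zz=P[...,2]
for v in (150,180,200,210,220,230,236):
    u=np.where((zz[v]>.06)&(zz[v]<.078)&(abs(Q[v,:,0])<12))[0]
    if len(u)>3:print(v,'rail',u[0],u[-1],Q[v,u[0]].round(1),Q[v,u[-1]].round(1),'mid',(Q[v,u[0],0]+Q[v,u[-1],0])/2)
for v in (234,240,250,272):
    u=np.arange(265,370);g=u[(Q[v,u,2]>-95)&(Q[v,u,2]<0)];r=np.split(g,np.where(np.diff(g)>1)[0]+1)
    print(v,[(Q[v,k[0]].round(1).tolist(),Q[v,k[-1]].round(1).tolist()) for k in r if len(k)>1])
c=vision.snapshot('scene')['image'][140:260,180:320];w=d['image'][150:400,220:420]
cv2.imwrite('pics/f1.png',np.hstack([cv2.resize(w,(400,500),interpolation=2),cv2.resize(c,(400,500),interpolation=2)]))
E
```

```text
t: 9.95
tcp_pos: [0.5829, -0.2135, 0.1408]
tool_rot: [0.751, 0.661, 0.0, 0.0]
force: [0.3, 0.6, -0.4]
finger_gap: 0.283
gripper_force: 32.1
tcp [ 0.5829 -0.2135  0.1408] closing dir deg -7.28 tz [ 0.001 -0.    -1.   ] gap 0.2825359652545479 t 9.95 F [ 0.3  0.6 -0.4]
150 rail 312 327 [ -2.7  58.2 -70.6] [  4.6  58.3 -70. ] mid 0.9463644587876863
180 rail 312 327 [ -2.8  43.5 -71.1] [  4.7  43.7 -70.2] mid 0.9724756640697447
200 rail 312 327 [ -2.8  33.5 -70.3] [  4.8  33.2 -71.5] mid 1.01256950266281
210 rail 303 327 [ -7.4  28.2 -70.7] [  4.8  28.2 -70.6] mid -1.2849099786758087
220 rail 304 327 [ -6.9  23.2 -69.9] [  4.9  22.6 -71.8] mid -1.0069103299520812
230 rail 304 327 [ -7.   17.5 -71. ] [  4.9  17.5 -70.9] mid -1.0429470208721017
236 rail 304 327 [ -7.   14.2 -71.1] [  5.   14.  -71.6] mid -1.0401280389829597
234 [([-20.8, 9.3, -90.0], [-17.7, 10.3, -86.8]), ([-16.6, 10.2, -87.3], [-15.4, 10.2, -87.1]), ([-7.0, 15.9, -69.1], [5.0, 15.1, -71.5]), ([12.7, 10.1, -87.5], [18.1, 8.9, -91.2])]
240 [([-20.9, 5.6, -90.3], [-12.8, 9.3, -79.0]), ([-7.0, 12.5, -69.7], [4.9, 12.6, -69.3]), ([10.2, 8.8, -80.6], [18.3, 5.1, -91.8])]
250 [([-21.1, -0.8, -91.2], [-13.0, 2.9, -80.9]), ([-6.5, 13.3, -51.9], [4.9, 13.8, -50.7]), ([10.3, 2.9, -80.8], [16.0, 6.6, -70.4])]
272 [([-18.3, -5.2, -69.0], [-9.4, 6.8, -40.5]), ([-7.9, 3.4, -48.6], [6.4, 2.5, -50.7]), ([7.7, 3.9, -47.4], [9.2, 10.2, -32.5]), ([10.0, 10.4, -32.2], [15.6, -5.0, -68.3])]
```

View pics/f1.png

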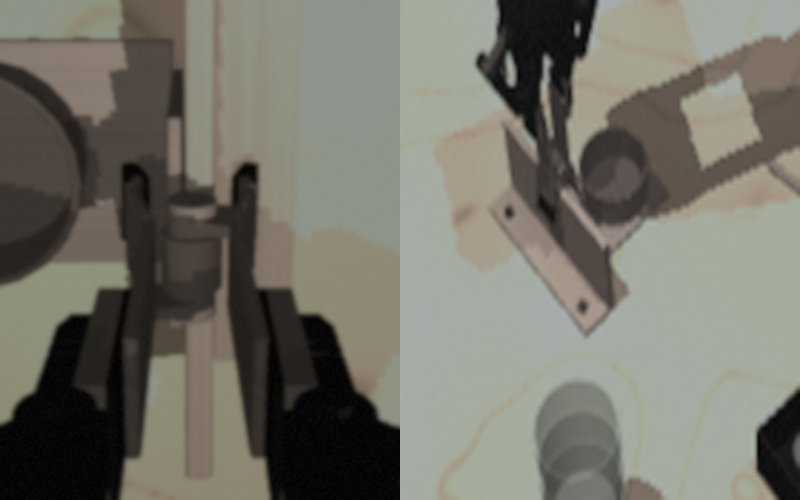

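The jaws sit astride the pair with about 5.5 mm clear on each side. Inner faces are at -12.8 and +10.2 mm, the plates at -7.0 and +4.9 mm, and the tips are at least 20 mm below the edge. There is no contact force, so I'm handing it in.

```bash
python3 -c "
from station import order
print(order.sign_off())"
```

```text
the job is handed in; nothing more can be done
None
```

I handed the job in with the clip held squeezed fully open astride the middle of tab and rail, square to them, about 5.5 mm clear on each side and at least 20 mm below the top edge; the robot's clock read about 10 s, and I felt no contact with the plates.

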